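# Turn the candle tray round under the low oak shelf

## Task

The candle tray has been pushed under the low oak shelf handle first, with its cup sticking out. Draw it right out, set it down on the table and let go, then take it again and slide it back into the same opening the other way round, cup first, until its cup end meets the back stop and the handle points straight out. Keep the tray level with the tealight in its cup, and leave the other ornaments where they stand.

Things in the scene. Friction and masses are not known exactly. Their poses are not given: they have to be found in the camera images.
- shelf: low oak shelf, fixed: ledge 150 mm deep (x), 300 wide (y), underside 72 and top 107 mm above the table, over a lane along its x axis whose floor is the table. The lane is open in front (x = -75 mm), 70 mm wide between rails and posts, and ends at a dark back stop, face at x = +60 mm. Origin on the table under the ledge's centre; x points into the lane
- mouth (a point): centre of the lane's open front edge, on the table; axes as the shelf's
- stop (a point): foot of the back stop's face at the middle of the lane; axes as the shelf's
- tray: loose oak paddle tray: board 140 x 56 x 20 mm (x, y, z), its handle 26 mm wide, 20 thick, from x = -70 to x = -160 mm; origin under the board's centre; x points to the cup end (x = +70 mm). White stoneware cup fixed on it at x = +35 mm: 54 mm across outside, 46 inside, rim 58 mm above the tray's underside. About 0.28 kg
- cup (a point): centre of the cup's inner floor, 25 mm above the tray's underside; axes as the tray's
- cup_end (a point): middle of the lower edge of the tray's cup end; axes as the tray's
- handle (a point): middle of the handle at half its thickness, 40 mm from the handle's end; axes as the tray's
- handle_end (a point): middle of the lower edge of the handle's free end; axes as the tray's
- tealight: loose tealight in the cup, 38 mm across, 15 mm high; origin under its centre
- bowl: bystander: white ceramic bowl with three stones in it, 84 mm across, 34 mm high; origin at the centre of its underside
- matchbox: bystander: cardboard and terracotta match box, 105 x 55 x 24 mm (its x, y, z); origin under its centre
- stone: bystander: pointed amber stone on a dark wooden disc 44 mm across, 60 mm high in all; it stands on top of the shelf; origin under its centre
- jar: bystander: small white jar with a cork lid and brass knob, 50 mm across, 50 mm high; it stands on top of the shelf; origin under its centre
- plant: bystander: green plant in a terracotta pot, 76 mm across, 115 mm high; origin under its centre
- frame: bystander: small standing picture in an oak frame, 120 mm wide (y), 118 mm high, on a foot 60 mm deep (x); origin under its centre
- vase: bystander: blue bud vase, 68 mm across, 105 mm high; origin under its centre
There are look-alikes about, which are no part of the job. What is shaped like the tray but pink is not meant.

How it is judged:
By the outcome, as a careful person would: the job done as asked, in the order asked, and still so for the second after the job is handed in, with the robot touching nothing.
It also fails if it takes over 72 s, if anything falls off the work surface, if the arm or the gripper's body presses on something with over 40 N, if the wrist force passes 120 N, or if a joint passes its speed limit or range.

## Robot

A 6-joint arm with a two-finger parallel gripper is mounted at the origin on the work surface. World frame = base frame: x ahead of the robot, y to its left, z up, the work surface at z = 0. Lengths are in m, angles in rad, forces in N, time in s.
With the tool pointing down it reaches from about 0.325 to 0.9 m from the base axis. Payload 6.1 kg.
Tool frame: the origin (TCP) lies on the centre line of the jaws, within the pads' length; the fingertips stand 25 mm ahead of it and the grasp point (between the pads) lies 6 mm ahead of it (env.nose_length is the distance from the TCP to the fingertips, in m); z points along the fingers, y is the line along which they close (so a half turn about z gives the same grasp; the last joint's range is limited). The gripper opens to 87 mm and grips with 3 to 60 N. Pads are 19 mm wide; open, the fingers measure 117 mm over their backs; the gripper's body (75 mm by 190 mm) begins 51 mm behind the grasp point.
Start: joints at [1.021, 0.22, 1.526, -0, 1.395, -0.126], TCP at [0.257, 0.57, 0.248] pointing down, gripper open.
Joint ranges: [-2.98, 2.98], [-0.91, 2.08], [0.09, 2.57], [-1.24, 4.39], [0.2, 2.65], [-2.68, 2.68]. Speed limits (rad/s): [2.57, 2.57, 3.01, 3.14, 3.14, 3.14].

## Interface

Orientations are given as a rotation vector (axis times angle).
In Python, from bench import env gives the robot as it stands.
- The arm moves only by the tool apply_moves, never from a script. Its argument "increments" is a list of rows, each an object with "offset": the shift along the tool's x, y, z as a fraction of full scale, a list of three; "roll": the turn about the tool's z as a fraction of full scale. In form: [{"offset": [tx, ty, tz], "roll": roll}, ...]. A call has 1 to 10 rows; each row shifts and turns the commanded pose from where the row before left it, along the tool's axes as they then stand; what a row does not reach is not made up. Full scale, the value 1, is 0.06 m for a shift and 360 degrees for a turn. A row lasts 1/8 s, in which the tool goes at most 62.5 mm and 10.7 degrees, less where a joint would pass 70% of its speed; a pose out of reach is approached as far as the arm can. A call with a number of a shift or a turn outside -1 to 1 is refused whole. A call with a gripper value outside its range is refused whole. "hand" is the opening, from 0 (shut) to 1 (fully open), set as the call begins (left out, the last holds). The fingers move at their own pace and stop on an object; the grip force is fixed at half the most. Time passes only in rows, so rows that do not move let the fingers close. It gives the time, the measured TCP pose, the force, the opening and the grip force at its end, in the units of the state.
- env.get_obs(): the state, without advancing time (a new reading comes with each control period).
- env.snapshot(name): name is "scene" or "top" or "wrist"; returns a dict with "pixels" (420x560x3 uint8, red, green, blue), "camera_matrix" (3x3 intrinsics, pixels), "k1" (the pictures are not rectified: a ray, as slopes to the right and down, at radius r is drawn at 1 + k1 r^2 times it, then the intrinsics apply), "xyz" and "orientation" of the camera in the world. Camera axes: x right, y down, z forward; pixel columns grow to the right and rows downward; lengths in m; the calibration is good to about 2 mm. A picture is of the moment at which its call begins. There is no depth.
- env.hand_in(): hands the job in; it is judged then, once.
Trained networks look in a picture, given as the dict that the camera call returned (one of the last four; its "shot" number tells which), for a name from the list of things; names that differ only in an ending like _2 or _b are one class to them, and where a whole thing is asked for, a point or a joint stands for the part that bears it (a point fixed in the world has none). Each returns a list of dicts, best first, with "score" (0 to 1); they miss things now and then, are a little off and sometimes report something else, mostly with a low value. They report only what shows in the picture. A call takes as long as a camera call. They do not tell look-alikes from the thing itself.
- env.search_frame(picture, name): "extent" ([left, top, width, height] in pixels, round what is visible of it).
- env.cut_out(picture, name): "pixels" (420x560 bool, what is visible of it) and "extent" ([left, top, width, height] in pixels, round what is visible of it).
- env.place_of(picture, name): "centre" ([column, row] in pixels: a listed point, or the origin of a listed thing).
The state is a dict: "time_s": time; "joints": joint angles; "qvel": joint speeds; "joint_torque": joint torques, N m; "eef_pos": TCP position; "orientation": TCP orientation; "wrist_force": force on the tool from outside, world axes, zero at the start; "torque": the same for the moment, N m; "grip_width": opening from 0.0 (shut) to 1.0 (fully open); "gripper_force": force on a finger pad.
Only numpy, scipy, OpenCV 4.12 (cv2) and the standard library are available. Lean on these libraries where they do the work, as an engineer would, in place of code of your own. Each camera call takes 0.05 s, during which the arm holds its last target. There are 200 camera calls.

## Working session

There is one attempt and no reset: what is moved stays moved. The work goes in short steps, Python scripts to look and compute and a tool call to move; the robot and the scene stay as the last step left them, time stands still between calls to the robot, and variables do not carry over. Pictures are saved under pics/ and viewed, at most 10 in all, crops included, and the job is handed in when it is done.

Besides the shell and the picture viewer there is one more tool, called after ">>>" as name(argument=value, ...), one argument or row to a line, values as JSON. apply_moves: Moves the arm, as the interface text tells. Shift numbers are shares of 0.06 m and turn numbers shares of 360 degrees, none past 1 either way. Its arguments: {"type":"object","properties":{"increments":{"type":"array","items":{"type":"object","properties":{"offset":{"type":"array","items":{"type":"number"}},"roll":{"type":"number"}}}},"hand":{"type":"number"}},"required":["increments"]}

```bash
mkdir -p pics; cat > h.py <<'E'
import numpy as np, cv2
from scipy.spatial.transform import Rotation as R
from bench import env
def Rm(o):
    o=np.array(o,float)
    return o if o.shape==(3,3) else (R.from_rotvec(o).as_matrix() if o.size==3 else R.from_quat(o).as_matrix())
def ray(p,c):
    K=np.array(p["camera_matrix"]);d=np.array([p["k1"],0,0,0],float)
    u=cv2.undistortPoints(np.array([[c]],float),K,d)[0,0]
    return np.array(p["xyz"]),Rm(p["orientation"])@np.array([u[0],u[1],1.])
def atz(p,c,z):
    o,d=ray(p,c);return o+d*(z-o[2])/d[2]
def proj(p,X):
    q=(np.array(X)-p["xyz"])@Rm(p["orientation"]);s=q[:2]/q[2];s=s*(1+p["k1"]*(s@s))
    K=np.array(p["camera_matrix"]);return (K@np.r_[s,1])[:2]
def tri(l):
    A=0;b=0
    for p,c in l:
        o,d=ray(p,c);d=d/np.linalg.norm(d);P=np.eye(3)-np.outer(d,d);A=A+P;b=b+P@o
    return np.linalg.solve(A,b)
def save(p,n): cv2.imwrite(f"pics/{n}.png",p["pixels"][:,:,::-1])
E
python3 - <<'E'
from h import *
np.set_printoptions(precision=4,suppress=True)
print(env.get_obs())
ps={}
for n in("scene","top","wrist"):
    p=ps[n]=env.snapshot(n);save(p,n+"0");print(n,p["xyz"],p["orientation"],p["k1"],p["camera_matrix"])
    for k in"mouth stop tray cup cup_end handle handle_end tealight shelf bowl matchbox plant frame vase stone jar".split():
        z={'cup':.025,'handle':.01,'tealight':.025,'stone':.107,'jar':.107}.get(k,0)
        print(k,[(np.round(r["centre"],1),round(r["score"],2),atz(p,r["centre"],z)[:2]) for r in env.place_of(p,k)[:3]])
cv2.imwrite("pics/both.png",cv2.resize(np.vstack([ps["scene"]["pixels"],ps["top"]["pixels"]])[:,:,::-1],None,fx=.7,fy=.7))
E
```

```text
{'time_s': 0.0, 'joints': array([ 1.0209,  0.2212,  1.5276, -0.    ,  1.3947, -0.1261]), 'qvel': array([ 0.0021,  0.0007,  0.0001, -0.0005,  0.0003,  0.0027]), 'joint_torque': array([ -0.0001, -49.4613, -38.7382,   0.0701,   0.0572,  -0.0001]), 'eef_pos': array([0.2567, 0.5692, 0.2464]), 'orientation': array([-0.6606, -3.0707,  0.0029]), 'wrist_force': array([-0.6092,  0.4558,  0.6432]), 'torque': array([-0.0436, -0.0041, -0.0522]), 'gripper_force': 0.0, 'grip_width': 1.000609650567067}
scene [ 0.7979 -0.4226  0.9426] [-2.4938 -0.6197  0.1857] -0.10806185931364783 [[399.0089   0.     280.0797]
 [  0.     399.0089 208.5994]
 [  0.       0.       1.    ]]
mouth [(array([312.4, 206.7]), 0.98, array([0.5852, 0.1753]))]
stop [(array([299.7, 150.7]), 0.56, array([0.4597, 0.3478]))]
tray [(array([240.1, 136.9]), 0.69, array([0.2635, 0.3111])), (array([303. , 223.3]), 0.66, array([0.5859, 0.1133])), (array([146.6, 254.9]), 0.65, array([ 0.2622, -0.1702]))]
cup [(array([245.7, 128. ]), 0.93, array([0.2733, 0.3334])), (array([296.7, 227.2]), 0.82, array([0.582 , 0.0802])), (array([140.5, 239.2
[... 2678 characters left out ...]
([0.7481, 0.0644]))]
plant [(array([121. , 202.7]), 0.7, array([0.5415, 0.463 ]))]
frame []
vase [(array([448.3, 260.7]), 0.9, array([ 0.4079, -0.3946])), (array([281. , 186.3]), 0.7, array([0.5937, 0.0468]))]
stone [(array([176.2, 145.2]), 0.63, array([0.6744, 0.305 ]))]
jar [(array([193.8, 223. ]), 0.91, array([0.4879, 0.2563]))]
wrist [0.1975 0.5974 0.3845] [2.4609 1.5904 0.1955] 0.01201469158486804 [[351.0621   0.     274.2695]
 [  0.     351.0621 209.4774]
 [  0.       0.       1.    ]]
mouth []
stop []
tray []
cup []
cup_end [(array([130.3, 263.8]), 0.56, array([0.2754, 0.3774]))]
handle []
handle_end []
tealight []
shelf []
bowl []
matchbox []
plant []
frame []
vase []
stone []
jar []
```

View pics/scene0.png

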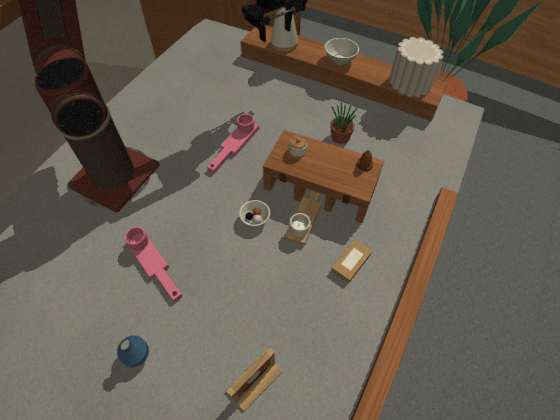

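View pics/top0.png

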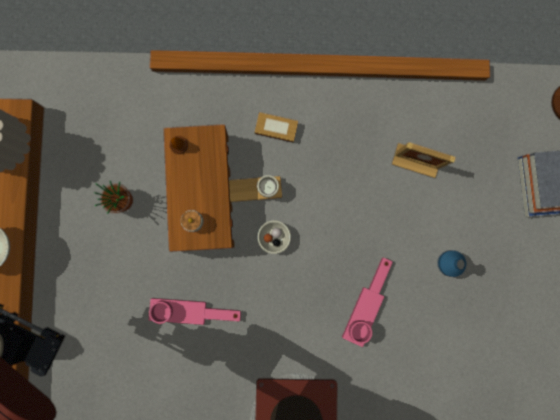

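The real tray is the oak one at top-view (255,190). Its cup is at (269,186), and its handle is under the shelf, which spans (165–230, 125–250). The bowl at (274,237) and the matchbox at (277,127) flank it. The two pink paddles are the look-alikes. I'll move the wrist camera over it.

>>> apply_moves(
  increments=[
    {"offset": [-0.6,-0.4,0]},
    {"offset": [-0.6,-0.4,0]},
    {"offset": [-0.6,-0.4,0]},
    {"offset": [-0.6,-0.4,0]},
    {"offset": [-0.6,-0.4,0]},
    {"offset": [-0.6,-0.4,0]},
    {"offset": [-0.6,-0.4,0]},
  ],
  hand=1,
)

```text
invalid input at $.increments[0]: expected keys offset, roll
```

>>> apply_moves(
  increments=[
    {"offset": [-0.6,-0.4,0]},
    {"offset": [-0.6,-0.4,0]},
    {"offset": [-0.6,-0.4,0]},
    {"offset": [-0.6,-0.4,0]},
    {"offset": [-0.6,-0.4,0]},
    {"offset": [-0.6,-0.4,0]},
    {"offset": [-0.6,-0.4,0]},
  ],
)

```text
invalid input at $.increments[0]: expected keys offset, roll
```

>>> apply_moves(
  increments=[
    {"roll": 0.026},
    {"roll": 0.026},
    {"roll": 0.026},
    {"roll": 0.026},
    {"roll": 0.026},
    {"roll": 0.026},
    {"roll": 0.026},
    {},
    {},
  ],
)

```text
invalid input at $.increments[0]: expected keys offset, roll
```

```bash
cat >> h.py <<'E'
def pose():
    o=env.get_obs();M=Rm(o["orientation"]);return np.array(o["eef_pos"]),np.degrees(np.arctan2(M[1,0],M[0,0])),M,o
def to(x,y,z,az=None):
    e,a,M,o=pose();d=(np.array([x,y,z])-e)@M
    r=0 if az is None else ((a-az+180)%360-180)/360
    print("eef",e.round(4),"az",round(a,2),"j6",round(o["joints"][5],2),"frac",(d/.06).round(3),"roll",round(r,4),"t",round(o["time_s"],2))
KEYS="mouth stop tray cup cup_end handle handle_end tealight".split()
ZZ={'cup':.025,'handle':.01,'tealight':.025}
def look(names,keys=KEYS,near=(.58,.1),rad=.3):
    res={}
    for n in names:
        p=env.snapshot(n);save(p,n+"_%d"%p["shot"])
        for k in keys:
            for r in env.place_of(p,k):
                X=atz(p,r["centre"],ZZ.get(k,0))
                if r["score"]>.4 and np.hypot(*(X[:2]-near))<rad:
                    print(n,p["shot"],k,np.round(r["centre"],1),round(r["score"],2),X[:2].round(4));res.setdefault(k,[]).append((p,r["centre"]))
    return res
E
python3 - <<'E'
from h import *
to(.585,.12,.1,90)
d=look(["wrist","top","scene"],near=(.585,.12),rad=.2)
for k,l in d.items():
    if len(l)>1: print(k,tri(l).round(4))
E
ls pics
```

```text
eef [0.257  0.5697 0.2475] az 155.72 j6 -0.13 frac [-8.065 -4.584  2.459] roll 0.1826 t 2.55
top 5 mouth [229.6 193.3] 0.71 [0.5723 0.1808]
top 5 mouth [266.6 189.5] 0.63 [0.5844 0.0843]
top 5 tray [252.3 187.2] 0.91 [0.5897 0.1219]
top 5 cup [267.7 188.5] 0.57 [0.5841 0.0817]
top 5 cup_end [267.4 187.3] 0.67 [0.5903 0.0824]
top 5 cup_end [281.  186.5] 0.66 [0.5932 0.0468]
top 5 tealight [267.8 190.5] 0.68 [0.579  0.0814]
scene 6 mouth [313.  208.9] 0.65 [0.59   0.1694]
scene 6 tray [300.  221.5] 0.57 [0.576  0.1146]
scene 6 tray [349.6 262.5] 0.57 [0.7464 0.0627]
scene 6 cup [299.2 224.6] 0.92 [0.5843 0.0906]
scene 6 cup [301.7 223.4] 0.48 [0.5886 0.0972]
scene 6 cup_end [296.1 242.9] 0.9 [0.5966 0.0494]
scene 6 handle [315.2 187.6] 0.66 [0.5662 0.2331]
scene 6 tealight [299.8 229.2] 0.58 [0.5921 0.0786]
mouth [0.582  0.1332 0.0517]
tray [ 0.6368  0.1128 -0.0386]
cup [0.5873 0.0847 0.0386]
cup_end [ 0.5935  0.063  -0.0221]
tealight [0.5848 0.0837 0.0105]
both.png
scene0.png
scene_6.png
top0.png
top_5.png
wrist0.png
wrist_4.png
```

>>> apply_moves(
  increments=[
    {"offset": [-0.6,-0.4,0],"roll": 0},
    {"offset": [-0.6,-0.4,0],"roll": 0},
    {"offset": [-0.6,-0.4,0],"roll": 0},
    {"offset": [-0.6,-0.4,0],"roll": 0},
    {"offset": [-0.6,-0.4,0],"roll": 0},
    {"offset": [-0.6,-0.4,0],"roll": 0},
    {"offset": [-0.6,-0.4,0],"roll": 0},
  ],
  hand=1,
)

```text
time_s: 4.78
eef_pos: [0.4183, 0.3118, 0.2478]
orientation: [0.66, 3.071, 0.001]
wrist_force: [0.7, 0.2, -0.1]
grip_width: 1.001
gripper_force: 0.0
```

>>> apply_moves(
  increments=[
    {"offset": [-0.6,-0.4,0],"roll": 0},
    {"offset": [-0.6,-0.4,0],"roll": 0},
    {"offset": [-0.6,-0.4,0],"roll": 0},
    {"offset": [-0.6,-0.4,0],"roll": 0},
    {"offset": [-0.6,-0.4,0],"roll": 0},
    {"offset": [-0.6,-0.4,0],"roll": 0},
    {"offset": [-0.6,-0.4,0],"roll": 0},
  ],
)

```text
time_s: 5.65
eef_pos: [0.5789, 0.0549, 0.2477]
orientation: [0.661, 3.071, 0.0]
wrist_force: [0.7, -0.1, 0.7]
grip_width: 0.998
gripper_force: 0.0
```

>>> apply_moves(
  increments=[
    {"offset": [0,0,0],"roll": 0.026},
    {"offset": [0,0,0],"roll": 0.026},
    {"offset": [0,0,0],"roll": 0.026},
    {"offset": [0,0,0],"roll": 0.026},
    {"offset": [0,0,0],"roll": 0.026},
    {"offset": [0,0,0],"roll": 0.026},
    {"offset": [0,0,0],"roll": 0.026},
    {"offset": [0,0,0],"roll": 0},
    {"offset": [0,0,0],"roll": 0},
  ],
)

```text
time_s: 6.78
eef_pos: [0.5783, 0.0562, 0.2475]
orientation: [2.214, 2.229, 0.0]
wrist_force: [-0.4, -0.1, -0.2]
grip_width: 0.998
gripper_force: 0.0
```

```bash
python3 - <<'E'
from h import *
to(.585,.12,.1,90)
d=look(["wrist"],near=(.585,.12),rad=.2)
E
ls pics
```

```text
eef [0.5783 0.0562 0.2475] az 90.38 j6 -0.05 frac [1.063 0.12  2.459] roll 0.0011 t 6.78
wrist 7 tray [280.1 125.1] 0.66 [0.5844 0.1193]
wrist 7 cup_end [286.9 188.8] 0.59 [0.5928 0.0505]
wrist 7 tealight [280.7 160.7] 0.64 [0.585  0.0842]
both.png
scene0.png
scene_6.png
top0.png
top_5.png
wrist0.png
wrist_4.png
wrist_7.png
```

View pics/wrist_7.png

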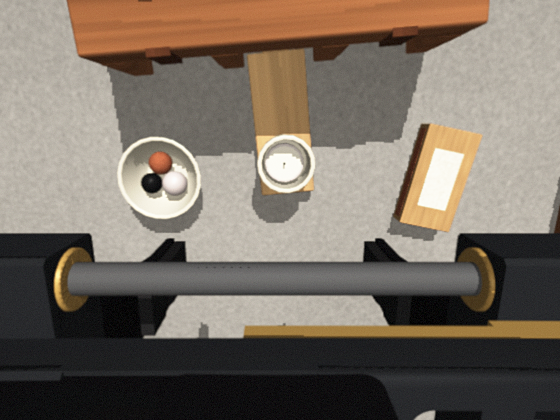

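The wrist view shows the board between about (249,52)–(261,190) and (306,50)–(313,188), with the cup at (286,163). The shelf front is slightly tilted. Next I'll fit the yaw of the tray and the shelf.

```bash
python3 - <<'E'
from h import *
p=env.snapshot("wrist");t=env.snapshot("top")
for c in[(249,52),(261,190),(306,50),(313,188)]: print(c,atz(p,c,.02).round(4))
def fit(P):
    r=cv2.minAreaRect(np.array(P,np.float32)*1000);b=cv2.boxPoints(r)/1000
    print(np.array(r[0])/1000,np.array(r[1]),r[2]);print(b.round(4))
m=env.cut_out(t,"shelf")[0];mm=m["pixels"].astype(np.uint8);print(m["extent"],m["score"])
mm=cv2.morphologyEx(mm,cv2.MORPH_OPEN,np.ones((7,7)))
ys,xs=np.nonzero(mm);h=cv2.convexHull(np.c_[xs,ys].astype(np.int32))[:,0]
fit([atz(t,c,.107)[:2] for c in h])
m=env.cut_out(p,"tray")
for k in m: print(k["extent"],k["score"])
mm=m[0]["pixels"]
for r in range(60,130,10):
    c=np.nonzero(mm[r])[0];print(r,c.min(),c.max(),atz(p,(c.min(),r),.02)[:2].round(4),atz(p,(c.max()+1,r),.02)[:2].round(4))
c=cv2.resize(p["pixels"][0:200,60:500,::-1],None,fx=1.8,fy=1.8);cv2.imwrite("pics/crop1.png",c)
E
```

```text
(249, 52) [0.5538 0.1874 0.02  ]
(261, 190) [0.5647 0.0528 0.02  ]
(306, 50) [0.6085 0.1894 0.02  ]
(313, 188) [0.6195 0.0552 0.02  ]
[162.8, 124.2, 75.9, 128.0] 0.95
[0.57451428 0.24960863] [301.28570557 158.4928894 ] 4.863902568817139
[[0.4177 0.3158]
 [0.4311 0.1579]
 [0.7313 0.1834]
 [0.7179 0.3413]]
[248.1, 49.9, 69.3, 143.4] 0.85
60 247 303 [0.5518 0.1803] [0.6068 0.1805]
70 248 304 [0.5526 0.1713] [0.608  0.1715]
80 250 304 [0.5545 0.1622] [0.6083 0.1624]
90 251 305 [0.5553 0.1529] [0.6095 0.1531]
100 252 307 [0.5562 0.1435] [0.6117 0.1437]
110 253 307 [0.5571 0.134 ] [0.612  0.1342]
120 254 307 [0.558  0.1243] [0.6123 0.1245]
```

View pics/crop1.png

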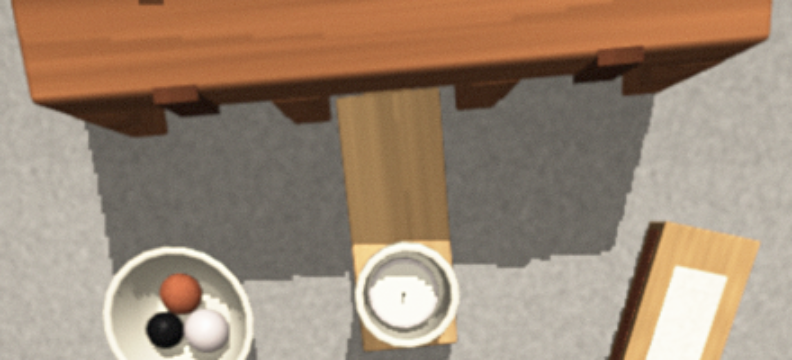

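The crop shows the tray centred in the lane. Both yaws are about 4.8°, the lane centreline passes (0.585, 0.127), and the mouth is near (0.581, 0.178). Now I'll grasp the board just behind the cup.

>>> apply_moves(
  increments=[
    {"offset": [0,0,0],"roll": -0.012},
    {"offset": [0.4,0.07,0],"roll": 0},
    {"offset": [0.4,0.07,0.4],"roll": 0},
    {"offset": [0.367,0.068,0.5],"roll": 0},
    {"offset": [0,0,0.5],"roll": 0},
    {"offset": [0,0,0.5],"roll": 0},
    {"offset": [0,0,0.5],"roll": 0},
    {"offset": [0,0,0],"roll": 0},
  ],
)

```text
time_s: 8.43
eef_pos: [0.5829, 0.1268, 0.1007]
orientation: [-2.129, -2.304, 0.007]
wrist_force: [-0.5, 0.8, -0.3]
grip_width: 1.004
gripper_force: 0.0
```

```bash
python3 - <<'E'
from h import *
to(.585,.127,.028,94.7)
E
```

```text
eef [0.5829 0.1268 0.1007] az 94.52 j6 0.0 frac [1.000e-03 4.300e-02 1.211e+00] roll -0.0005 t 8.43
```

>>> apply_moves(
  increments=[
    {"offset": [0,0.04,0.4],"roll": 0},
    {"offset": [0,0,0.4],"roll": 0},
    {"offset": [0,0,0.3],"roll": 0},
    {"offset": [0,0,0.11],"roll": 0},
    {"offset": [0,0,0],"roll": 0},
  ],
)

```text
time_s: 9.05
eef_pos: [0.5877, 0.1272, 0.0312]
orientation: [2.132, 2.307, 0.0]
wrist_force: [0.2, 0.1, -0.3]
grip_width: 1.0
gripper_force: 0.0
```

>>> apply_moves(
  increments=[
    {"offset": [0,0,0],"roll": 0},
    {"offset": [0,0,0],"roll": 0},
    {"offset": [0,0,0],"roll": 0},
    {"offset": [0,0,0],"roll": 0},
    {"offset": [0,0,0],"roll": 0},
    {"offset": [0,0,0],"roll": 0},
  ],
  hand=0.4,
)

```text
time_s: 9.8
eef_pos: [0.5873, 0.1271, 0.0311]
orientation: [-2.132, -2.307, 0.001]
wrist_force: [-3.3, -1.3, 4.8]
grip_width: 0.643
gripper_force: 29.9
```

>>> apply_moves(
  increments=[
    {"offset": [-0.15,0,0],"roll": 0},
    {"offset": [-0.25,0,0],"roll": 0},
    {"offset": [-0.35,0,0],"roll": 0},
    {"offset": [-0.35,0,0],"roll": 0},
    {"offset": [-0.35,0,0],"roll": 0},
    {"offset": [-0.35,0,0],"roll": 0},
    {"offset": [-0.35,0,0],"roll": 0},
    {"offset": [-0.35,0,0],"roll": 0},
    {"offset": [-0.35,0,0],"roll": 0},
    {"offset": [-0.35,0,0],"roll": 0},
  ],
)

```text
time_s: 11.05
eef_pos: [0.6028, -0.0656, 0.0311]
orientation: [2.132, 2.307, 0.0]
wrist_force: [0.6, 4.2, 4.9]
grip_width: 0.636
gripper_force: 29.8
```

>>> apply_moves(
  increments=[
    {"offset": [-0.25,0,0],"roll": 0},
    {"offset": [-0.15,0,0],"roll": 0},
    {"offset": [0,0,0],"roll": -0.01},
    {"offset": [0,0,0],"roll": -0.02},
    {"offset": [0,0,0],"roll": -0.025},
    {"offset": [0,0,0],"roll": -0.025},
    {"offset": [0,0,0],"roll": -0.025},
    {"offset": [0,0,0],"roll": -0.025},
    {"offset": [0,0,0],"roll": -0.025},
  ],
)

```text
time_s: 12.18
eef_pos: [0.6048, -0.0894, 0.0311]
orientation: [0.797, 3.038, -0.002]
wrist_force: [0.2, 0.7, 4.9]
grip_width: 0.643
gripper_force: 29.8
```

>>> apply_moves(
  increments=[
    {"offset": [0,0,0],"roll": -0.025},
    {"offset": [0,0,0],"roll": -0.025},
    {"offset": [0,0,0],"roll": -0.025},
    {"offset": [0,0,0],"roll": -0.02},
    {"offset": [0,0,0],"roll": 0},
    {"offset": [0,0,0],"roll": 0},
  ],
)

```text
time_s: 12.92
eef_pos: [0.6048, -0.0893, 0.0311]
orientation: [-0.12, 3.139, -0.002]
wrist_force: [0.7, -2.3, 4.1]
grip_width: 0.638
gripper_force: 29.9
```

```bash
python3 - <<'E'
from h import *
to(.603,-.09,.031,184.7)
p=env.snapshot("top");save(p,"topA")
E
```

```text
eef [ 0.6048 -0.0893  0.0311] az -175.6 j6 -1.92 frac [ 0.031 -0.009  0.001] roll -0.0008 t 12.93
```

View pics/topA.png

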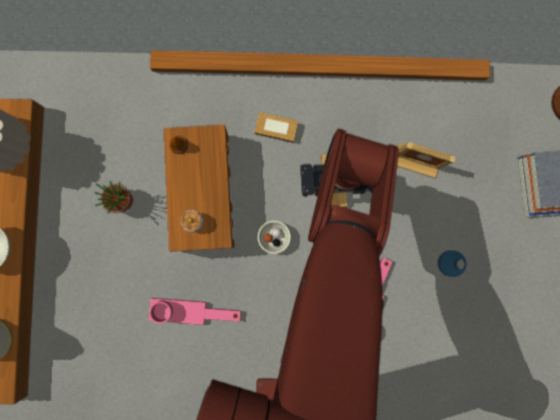

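The top view shows the arm over the tray at about (335,180). The bowl, matchbox, frame, stone and jar are where they were. I'll set the tray down, flip the hand half a turn and regrasp.

>>> apply_moves(
  increments=[
    {"offset": [0,0,0],"roll": 0},
    {"offset": [0,0,0],"roll": 0},
    {"offset": [0,0,0],"roll": 0},
    {"offset": [0,0,0],"roll": 0},
    {"offset": [0,0,-0.3],"roll": 0},
    {"offset": [0,0,-0.5],"roll": 0},
    {"offset": [0,0,-0.6],"roll": 0},
    {"offset": [0,0,-0.4],"roll": 0},
    {"offset": [0,0,0],"roll": 0.025},
    {"offset": [0,0,0],"roll": 0.025},
  ],
  hand=1,
)

```text
time_s: 14.22
eef_pos: [0.6053, -0.0883, 0.1413]
orientation: [0.376, 3.116, -0.001]
wrist_force: [-1.1, 0.5, -0.3]
grip_width: 0.999
gripper_force: 0.0
```

>>> apply_moves(
  increments=[
    {"offset": [0,0,0],"roll": 0.025},
    {"offset": [0,0,0],"roll": 0.025},
    {"offset": [0,0,0],"roll": 0.025},
    {"offset": [0,0,0],"roll": 0.025},
    {"offset": [0,0,0],"roll": 0.025},
    {"offset": [0,0,0],"roll": 0.025},
    {"offset": [0,0,0],"roll": 0.025},
    {"offset": [0,0,0],"roll": 0.025},
    {"offset": [0,0,0],"roll": 0.025},
    {"offset": [0,0,0],"roll": 0.025},
  ],
)

```text
time_s: 15.48
eef_pos: [0.605, -0.0882, 0.1405]
orientation: [2.471, 1.938, 0.002]
wrist_force: [-0.3, 0.1, 0.2]
grip_width: 1.001
gripper_force: 0.0
```

>>> apply_moves(
  increments=[
    {"offset": [0,0,0],"roll": 0.025},
    {"offset": [0,0,0],"roll": 0.025},
    {"offset": [0,0,0],"roll": 0.025},
    {"offset": [0,0,0],"roll": 0.025},
    {"offset": [0,0,0],"roll": 0.025},
    {"offset": [0,0,0],"roll": 0.025},
    {"offset": [0,0,0],"roll": 0.025},
    {"offset": [0,0,0],"roll": 0.025},
    {"offset": [0,0,0],"roll": 0},
    {"offset": [0,0,0],"roll": 0},
  ],
)

```text
time_s: 16.73
eef_pos: [0.6048, -0.0882, 0.1397]
orientation: [3.139, 0.129, 0.001]
wrist_force: [-0.0, -0.6, 0.2]
grip_width: 1.0
gripper_force: 0.0
```

```bash
python3 - <<'E'
from h import *
to(.605,-.0893,.031,4.7)
d=look(["wrist"],near=(.6,-.09),rad=.3)
E
```

```text
eef [ 0.6048 -0.0882  0.1397] az 4.69 j6 1.22 frac [1.000e-03 1.800e-02 1.812e+00] roll -0.0 t 16.73
wrist 11 tray [273.3 195.6] 0.96 [ 0.6134 -0.0861]
wrist 11 cup_end [269.4 104.8] 0.79 [ 0.6829 -0.0775]
wrist 11 handle [275.4 334.5] 0.73 [ 0.4945 -0.0977]
wrist 11 tealight [276.7 150.1] 0.84 [ 0.6516 -0.0855]
```

>>> apply_moves(
  increments=[
    {"offset": [0,0,0.5],"roll": 0},
    {"offset": [0,0,0.5],"roll": 0},
    {"offset": [0,0,0.5],"roll": 0},
    {"offset": [0,0,0.3],"roll": 0},
    {"offset": [0,0,0],"roll": 0},
  ],
)

```text
time_s: 17.8
eef_pos: [0.6034, -0.0879, 0.0294]
orientation: [-3.138, -0.124, 0.005]
wrist_force: [0.7, 0.1, -0.3]
grip_width: 1.001
gripper_force: 0.0
```

>>> apply_moves(
  increments=[
    {"offset": [0,0,0],"roll": 0},
    {"offset": [0,0,0],"roll": 0},
    {"offset": [0,0,0],"roll": 0},
    {"offset": [0,0,0],"roll": 0},
    {"offset": [0,0,0],"roll": 0},
    {"offset": [0,-0.2,0],"roll": 0},
    {"offset": [0,-0.3,0],"roll": 0},
    {"offset": [0,-0.3,0],"roll": 0},
    {"offset": [0,-0.2,0],"roll": 0},
  ],
  hand=0.4,
)

```text
time_s: 18.92
eef_pos: [0.6002, -0.0268, 0.0316]
orientation: [3.138, 0.126, 0.002]
wrist_force: [-0.3, -4.2, 5.0]
grip_width: 0.642
gripper_force: 29.9
```

>>> apply_moves(
  increments=[
    {"offset": [0,0,0],"roll": -0.01},
    {"offset": [0,0,0],"roll": -0.02},
    {"offset": [0,0,0],"roll": -0.025},
    {"offset": [0,0,0],"roll": -0.025},
    {"offset": [0,0,0],"roll": -0.025},
    {"offset": [0,0,0],"roll": -0.025},
    {"offset": [0,0,0],"roll": -0.025},
    {"offset": [0,0,0],"roll": -0.025},
    {"offset": [0,0,0],"roll": -0.025},
    {"offset": [0,0,0],"roll": -0.025},
  ],
)

```text
time_s: 20.18
eef_pos: [0.6001, -0.0265, 0.0316]
orientation: [-2.267, -2.175, -0.002]
wrist_force: [-0.9, -0.1, 7.1]
grip_width: 0.639
gripper_force: 29.8
```

>>> apply_moves(
  increments=[
    {"offset": [0,0,0],"roll": -0.02},
    {"offset": [0,0,0],"roll": 0},
    {"offset": [0,0,0],"roll": 0},
  ],
)

```text
time_s: 20.55
eef_pos: [0.6002, -0.0264, 0.0316]
orientation: [2.13, 2.309, 0.002]
wrist_force: [-0.0, -0.4, 6.2]
grip_width: 0.636
gripper_force: 30.0
```

```bash
python3 - <<'E'
from h import *
to(.5985,-.03,.031,94.8)
p=env.snapshot("wrist");save(p,"wA")
for k in("mouth","tray","cup","cup_end","handle"):
    for r in env.place_of(p,k): print(k,r["score"],atz(p,r["centre"],ZZ.get(k,0)))
E
```

```text
eef [ 0.6002 -0.0264  0.0316] az 94.6 j6 -0.26 frac [-0.058 -0.033  0.01 ] roll -0.0005 t 20.55
tray 0.87 [ 0.59978798 -0.01792558  0.        ]
cup 0.59 [ 0.5994301  -0.00977459  0.025     ]
cup_end 0.58 [0.59169444 0.05279097 0.        ]
```

View pics/wA.png

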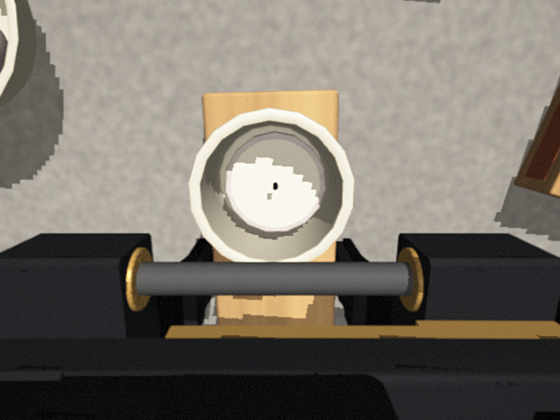

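The wrist view shows the tray straight, with the board end at (270,92) and the tealight upright in the cup at (270,185). I'll let go and move back to the handle.

>>> apply_moves(
  increments=[
    {"offset": [0,-0.03,0],"roll": 0},
    {"offset": [0,0,0],"roll": 0},
    {"offset": [0,0,0],"roll": 0},
  ],
)

```text
time_s: 21.22
eef_pos: [0.5988, -0.0267, 0.0316]
orientation: [2.131, 2.307, 0.004]
wrist_force: [3.2, 3.4, 4.7]
grip_width: 0.64
gripper_force: 29.9
```

>>> apply_moves(
  increments=[
    {"offset": [0,0,0],"roll": 0},
    {"offset": [0,0,0],"roll": 0},
    {"offset": [0,0,0],"roll": 0},
    {"offset": [0,0,0],"roll": 0},
    {"offset": [0,0,-0.4],"roll": 0},
    {"offset": [0,0,-0.6],"roll": 0},
    {"offset": [0,0,-0.6],"roll": 0},
    {"offset": [-0.4,0,-0.6],"roll": 0},
    {"offset": [-0.5,0,-0.4],"roll": 0},
    {"offset": [-0.5,0,0],"roll": 0},
  ],
  hand=1,
)

```text
time_s: 22.48
eef_pos: [0.6063, -0.1135, 0.1902]
orientation: [2.129, 2.304, 0.003]
wrist_force: [0.3, 0.7, -0.3]
grip_width: 1.004
gripper_force: 0.0
```

>>> apply_moves(
  increments=[
    {"offset": [-0.5,0,0],"roll": 0},
    {"offset": [0,0,0],"roll": 0},
    {"offset": [0,0,0],"roll": 0},
  ],
)

```text
time_s: 22.85
eef_pos: [0.6068, -0.1417, 0.1866]
orientation: [-2.132, -2.306, -0.0]
wrist_force: [0.3, 0.2, -0.1]
grip_width: 0.995
gripper_force: 0.0
```

```bash
python3 - <<'E'
from h import *
d=look(["wrist","top","scene"],near=(.6,-.02),rad=.25)
for k,l in d.items():
    if len(l)>1: print(k,tri(l).round(4))
to(.6075,-.14,.028,94.8)
p=env.snapshot("wrist");save(p,"wB")
m=env.cut_out(p,"tray")[0]["pixels"]
for r in range(20,400,25):
    c=np.nonzero(m[r])[0]
    if len(c): print(r,c.min(),c.max(),atz(p,(c.min(),r),.02)[:2].round(4),atz(p,(c.max()+1,r),.02)[:2].round(4))
E
```

```text
wrist 13 tray [274.3  55.5] 0.88 [ 0.5975 -0.0206]
wrist 13 handle [276.5 193.3] 0.88 [ 0.6088 -0.1381]
wrist 13 handle_end [277.3 232. ] 0.92 [ 0.6129 -0.1779]
top 14 mouth [230.9 193.6] 0.89 [0.5716 0.1774]
top 14 tray [300.9 187.5] 0.58 [ 0.5917 -0.0055]
top 14 cup [299.1 185.6] 0.79 [0.5934 0.0011]
top 14 cup_end [278.1 189. ] 0.92 [0.5864 0.0542]
top 14 handle [351.5 182.4] 0.92 [ 0.6069 -0.1368]
top 14 handle_end [371.6 182.7] 0.7 [ 0.6087 -0.1919]
top 14 tealight [293.9 185.6] 0.56 [0.5931 0.0145]
scene 15 mouth [310.4 204.7] 0.57 [0.5773 0.1789]
scene 15 tray [283.7 262.9] 0.64 [ 0.5947 -0.0185]
scene 15 cup [288.2 247.5] 0.72 [0.5899 0.0153]
scene 15 cup_end [295.3 238.9] 0.82 [0.5892 0.0594]
scene 15 handle [265.4 304.8] 0.87 [ 0.6097 -0.1432]
scene 15 tealight [290.2 247.7] 0.67 [0.5948 0.0172]
tray [ 0.594  -0.0114 -0.0206]
handle [ 0.6083 -0.1397 -0.0007]
handle_end [ 0.6183 -0.209  -0.0888]
mouth [ 0.5743  0.179  -0.0029]
cup [0.5928 0.0039 0.0459]
cup_end [0.5881 0.0557 0.0043]
tealight [0.5941 0.0154 0.027 ]
eef [ 0.607  -0.1422  0.1869] az 94.52 j6 -0.44 frac [0.036 0.01  2.649] roll -0.0008 t 24.2
20 240 309 [ 0.5693 -0.001 ] [0.624  0.0033]
45 241 309 [ 0.5711 -0.0189] [ 0.6259 -0.0146]
70 242 310 [ 0.5729 -0.0375] [ 0.6287 -0.033 ]
95 243 310 [ 0.5748 -0.0566] [ 0.6307 -0.0522]
120 244 310 [ 0.5768 -0.0765] [ 0.6328 -0.072 ]
145 263 292 [ 0.5942 -0.0958] [ 0.6197 -0.0938]
170 263 291 [ 0.5957 -0.1171] [ 0.6208 -0.1151]
195 265 292 [ 0.599 -0.139] [ 0.6237 -0.1371]
220 265 293 [ 0.6007 -0.1619] [ 0.6267 -0.1598]
```

View pics/wB.png

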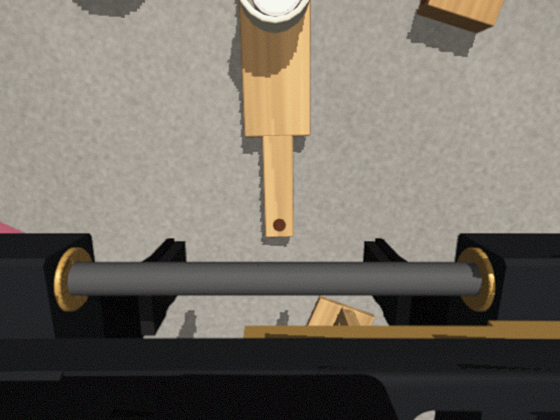

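The wrist view shows the handle at (278,195), directly under the jaws, with its end at (280,236). I'll grasp it and check.

>>> apply_moves(
  increments=[
    {"offset": [0,0,0.5],"roll": 0},
    {"offset": [0,0.02,0.6],"roll": 0},
    {"offset": [0,0,0.6],"roll": 0},
    {"offset": [0,0,0.5],"roll": 0},
    {"offset": [0,0,0.3],"roll": 0},
    {"offset": [0,0,0.11],"roll": 0},
    {"offset": [0,0,0],"roll": 0},
  ],
)

```text
time_s: 25.18
eef_pos: [0.6086, -0.1422, 0.0307]
orientation: [2.132, 2.307, 0.0]
wrist_force: [-1.1, -0.5, -0.1]
grip_width: 1.002
gripper_force: 0.0
```

>>> apply_moves(
  increments=[
    {"offset": [0,0,0],"roll": 0},
    {"offset": [0,0,0],"roll": 0},
    {"offset": [0,0,0],"roll": 0},
    {"offset": [0,0,0],"roll": 0},
    {"offset": [0,0,0],"roll": 0},
    {"offset": [0,0,0],"roll": 0},
    {"offset": [0,0,0],"roll": 0},
    {"offset": [0,0,0],"roll": 0},
  ],
  hand=0.1,
)

```text
time_s: 26.18
eef_pos: [0.6082, -0.1421, 0.0303]
orientation: [-2.132, -2.307, 0.0]
wrist_force: [-0.0, 0.1, -0.2]
grip_width: 0.295
gripper_force: 30.0
```

```bash
python3 - <<'E'
from h import *
to(.6080,-.142,.03,94.8)
to(.5807-.0854*-.058,.12,.03,94.8)
p=env.snapshot("top");save(p,"topB")
for k in("tray","cup","cup_end","handle_end"):
    for r in env.place_of(p,k)[:2]: print(k,round(r["score"],2),atz(p,r["centre"],ZZ.get(k,0)))
E
```

```text
eef [ 0.6082 -0.1421  0.0303] az 94.53 j6 -0.43 frac [ 0.001 -0.004  0.005] roll -0.0008 t 26.18
eef [ 0.6082 -0.1421  0.0303] az 94.53 j6 -0.43 frac [ 4.384 -0.031  0.005] roll -0.0008 t 26.18
tray 0.95 [0.25792874 0.30745912 0.        ]
tray 0.84 [ 0.59598959 -0.00755295  0.        ]
cup 0.92 [0.59420865 0.01326061 0.025     ]
cup 0.84 [0.26484547 0.33440773 0.025     ]
cup_end 0.97 [0.27340138 0.36848671 0.        ]
cup_end 0.92 [0.59791175 0.05969386 0.        ]
handle_end 0.89 [0.26046292 0.13788416 0.        ]
```

>>> apply_moves(
  increments=[
    {"offset": [0,0,0],"roll": -0.001},
    {"offset": [0.15,-0.01,0],"roll": 0},
    {"offset": [0.25,0,0],"roll": 0},
    {"offset": [0.25,-0.01,0],"roll": 0},
    {"offset": [0.25,0,0],"roll": 0},
    {"offset": [0.25,0,0],"roll": 0},
    {"offset": [0.25,-0.01,0],"roll": 0},
    {"offset": [0.2,0,0],"roll": 0},
    {"offset": [0.1,0,0],"roll": 0},
    {"offset": [0,0,0],"roll": 0},
  ],
)

```text
time_s: 27.68
eef_pos: [0.5977, -0.0399, 0.0303]
orientation: [-2.124, -2.314, -0.0]
wrist_force: [-0.5, 1.2, -0.5]
grip_width: 0.295
gripper_force: 30.0
```

```bash
python3 - <<'E'
from h import *
to(.5807-.0854*-.058,.12,.03,94.8)
p=env.snapshot("top");s=env.snapshot("scene")
c=lambda q,x,y:cv2.resize(q["pixels"][y:y+150,x:x+190,::-1],(760,600),interpolation=cv2.INTER_CUBIC)
a=np.hstack([cv2.resize(c(p,190,110),(400,316)),cv2.resize(c(s,220,140),(400,316))]);cv2.imwrite("pics/chk.png",a)
E
```

```text
eef [ 0.5977 -0.0399  0.0303] az 94.9 j6 -0.28 frac [2.672 0.028 0.007] roll 0.0003 t 27.68
```

View pics/chk.png

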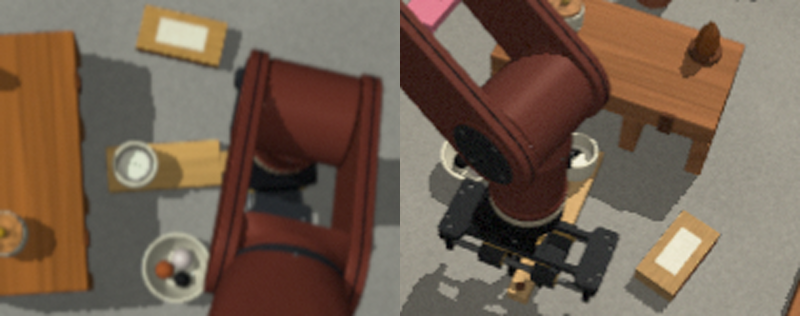

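The crops show the tray straight, just short of the mouth and centred on the lane, with the tealight in the cup. I'll push it in.

>>> apply_moves(
  increments=[
    {"offset": [0.1,0.01,0],"roll": 0},
    {"offset": [0.15,0.01,0],"roll": 0},
    {"offset": [0.15,0,0],"roll": 0},
    {"offset": [0.15,0,0],"roll": 0},
    {"offset": [0.15,0,0],"roll": 0},
    {"offset": [0.15,0,0],"roll": 0},
    {"offset": [0.15,0,0],"roll": 0},
  ],
)

```text
time_s: 28.65
eef_pos: [0.5938, 0.02, 0.0303]
orientation: [2.125, 2.314, 0.0]
wrist_force: [0.0, -1.3, -0.4]
grip_width: 0.296
gripper_force: 30.0
```

>>> apply_moves(
  increments=[
    {"offset": [0.15,0,0],"roll": 0},
    {"offset": [0.15,0,0],"roll": 0},
    {"offset": [0.15,0,0],"roll": 0},
    {"offset": [0.15,0,0],"roll": 0},
    {"offset": [0.15,0,0],"roll": 0},
    {"offset": [0.15,0,0],"roll": 0},
    {"offset": [0.1,0,0],"roll": 0},
    {"offset": [0,0,0],"roll": 0},
  ],
)

```text
time_s: 29.65
eef_pos: [0.5887, 0.0798, 0.0303]
orientation: [-2.124, -2.314, -0.0]
wrist_force: [-0.3, 0.9, -0.9]
grip_width: 0.295
gripper_force: 30.0
```

```bash
python3 - <<'E'
from h import *
to(.5807-.0854*-.058,.12,.03,94.86)
p=env.snapshot("wrist");save(p,"wC")
m=env.cut_out(p,"tray")[0]["pixels"]
for r in range(20,240,20):
    c=np.nonzero(m[r])[0]
    if len(c): print(r,c.min(),c.max(),atz(p,(c.min(),r),.02)[:2].round(4),atz(p,(c.max()+1,r),.02)[:2].round(4))
E
```

```text
eef [0.5887 0.0798 0.0303] az 94.91 j6 -0.08 frac [0.671 0.007 0.006] roll 0.0001 t 29.65
20 113 449 [0.5192 0.1779] [0.6465 0.1889]
40 148 410 [0.5324 0.1721] [0.6331 0.1808]
```

>>> apply_moves(
  increments=[
    {"offset": [0.1,0,0],"roll": 0},
    {"offset": [0.1,0,0],"roll": 0},
    {"offset": [0.1,0,0],"roll": 0},
    {"offset": [0.1,0,0],"roll": 0},
    {"offset": [0.05,0,0],"roll": 0},
    {"offset": [0,0,0],"roll": 0},
  ],
)

```text
time_s: 30.5
eef_pos: [0.5864, 0.1065, 0.0303]
orientation: [-2.124, -2.314, -0.0]
wrist_force: [0.3, 0.8, -0.6]
grip_width: 0.294
gripper_force: 30.0
```

>>> apply_moves(
  increments=[
    {"offset": [0.03,0,0],"roll": 0},
    {"offset": [0.03,0,0],"roll": 0},
    {"offset": [0.03,0,0],"roll": 0},
  ],
)

```text
time_s: 30.88
eef_pos: [0.586, 0.1113, 0.0303]
orientation: [2.125, 2.314, -0.0]
wrist_force: [0.0, -0.2, -1.1]
grip_width: 0.298
gripper_force: 30.0
```

>>> apply_moves(
  increments=[
    {"offset": [0.03,0,0],"roll": 0},
    {"offset": [0.03,0,0],"roll": 0},
  ],
)

```text
time_s: 31.12
eef_pos: [0.5857, 0.115, 0.0303]
orientation: [2.125, 2.314, 0.0]
wrist_force: [0.4, -1.3, -1.1]
grip_width: 0.299
gripper_force: 30.0
```

>>> apply_moves(
  increments=[
    {"offset": [0.03,0,0],"roll": 0},
    {"offset": [0.03,0,0],"roll": 0},
  ],
)

```text
time_s: 31.38
eef_pos: [0.5854, 0.1187, 0.0303]
orientation: [2.125, 2.314, -0.0]
wrist_force: [-0.3, -0.2, -1.1]
grip_width: 0.297
gripper_force: 30.0
```

>>> apply_moves(
  increments=[
    {"offset": [0.03,0,0],"roll": 0},
    {"offset": [0.03,0,0],"roll": 0},
  ],
)

```text
time_s: 31.62
eef_pos: [0.5852, 0.1199, 0.0303]
orientation: [2.122, 2.313, -0.005]
wrist_force: [0.6, -14.4, -0.4]
grip_width: 0.295
gripper_force: 30.0
```

The cup end has met the stop: 14 N reaction, at the predicted depth. I'll release and withdraw.

>>> apply_moves(
  increments=[
    {"offset": [0,0,0],"roll": 0},
    {"offset": [0,0,0],"roll": 0},
    {"offset": [0,0,0],"roll": 0},
    {"offset": [0,0,0],"roll": 0},
    {"offset": [0,0,0],"roll": 0},
    {"offset": [0,0,-0.3],"roll": 0},
    {"offset": [0,0,-0.5],"roll": 0},
    {"offset": [0,0,-0.6],"roll": 0},
    {"offset": [-0.3,0,-0.6],"roll": 0},
    {"offset": [-0.6,0,-0.6],"roll": 0},
  ],
  hand=1,
)

```text
time_s: 32.88
eef_pos: [0.5898, 0.0689, 0.1891]
orientation: [2.122, 2.316, 0.002]
wrist_force: [0.9, -0.0, -0.3]
grip_width: 0.996
gripper_force: 0.0
```

>>> apply_moves(
  increments=[
    {"offset": [-0.6,0,-0.6],"roll": 0},
    {"offset": [-0.6,0,-0.3],"roll": 0},
    {"offset": [-0.6,0,0],"roll": 0},
    {"offset": [-0.3,0,0],"roll": 0},
    {"offset": [0,0,0],"roll": 0},
    {"offset": [0,0,0],"roll": 0},
  ],
)

```text
time_s: 33.62
eef_pos: [0.6001, -0.0561, 0.2401]
orientation: [-2.123, -2.314, -0.0]
wrist_force: [0.2, -0.6, -0.1]
grip_width: 0.999
gripper_force: 0.0
```

```bash
python3 - <<'E'
from h import *
to(0.58,0,.3,94.86)
p=env.snapshot("wrist");save(p,"wD");t=env.snapshot("top");save(t,"topD")
for q in(p,t):
  for k in("handle","handle_end","mouth"):
    for r in env.place_of(q,k)[:3]: print(k,round(r["score"],2),atz(q,r["centre"],ZZ.get(k,0)).round(4))
c=lambda q,x,y:q["pixels"][y:y+200,x:x+260,::-1]
s=env.snapshot("scene")
cv2.imwrite("pics/fin.png",np.vstack([np.hstack([cv2.resize(c(t,150,90),(400,300)),cv2.resize(c(s,200,90),(400,300))]),cv2.resize(p["pixels"][0:210,:,::-1],(800,300))]))
E
```

```text
eef [ 0.6001 -0.0561  0.2401] az 94.91 j6 -0.31 frac [ 0.961 -0.255 -0.998] roll 0.0001 t 33.62
handle_end 0.89 [0.5885 0.0861 0.    ]
handle 0.92 [0.5884 0.1232 0.01  ]
handle 0.83 [0.2592 0.1871 0.01  ]
handle 0.43 [ 0.3747 -0.2128  0.01  ]
handle_end 0.85 [0.5909 0.0803 0.    ]
handle_end 0.64 [0.2621 0.1449 0.    ]
mouth 0.59 [0.5837 0.082  0.    ]
mouth 0.58 [0.5719 0.1753 0.    ]
```

View pics/fin.png

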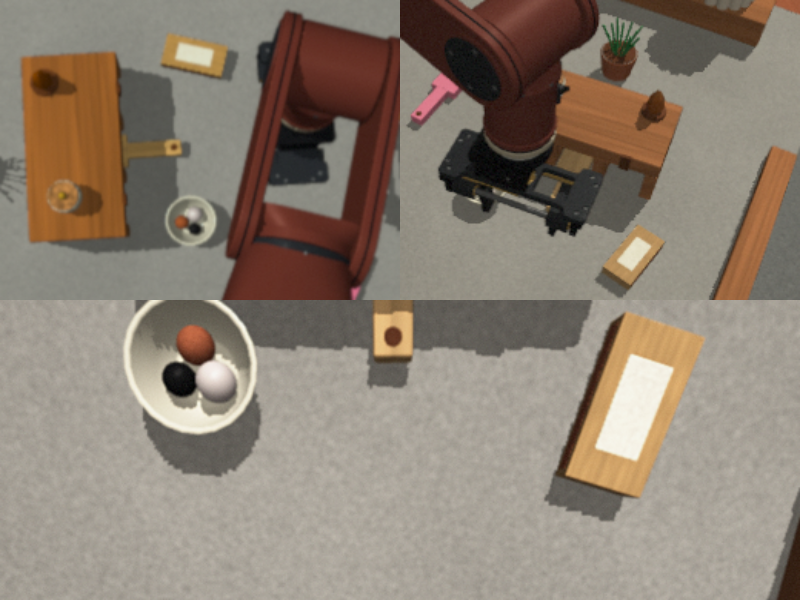

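The final view shows the handle pointing straight out of the lane, with its end at (175,148) in the top-left crop. Its measured y of about 0.083 matches the expected seated depth. The ornaments are undisturbed.

```bash
python3 -c "
from h import *
print(env.hand_in())"
```

```text
the job is handed in; nothing more can be done
None
```

I drew the tray out, turned it round on the table, let it go and retook it, then slid it back cup first until it met the back stop. The handle points straight out, the ornaments look unmoved, and I handed the job in at about 34 s of the 72 s allowed. The tealight was last seen in its cup just before the tray went under the shelf, and no verdict came back.

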